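Open the gear unit's oil filler

ROBOT

A 6-joint arm with a two-finger parallel gripper is mounted at the origin on the work surface. World frame = base frame: x ahead of the robot, y to its left, z up, the work surface at z = 0. Lengths are in m, angles in rad, forces in N, time in s.
With the tool pointing down it reaches from about 0.25 to 0.725 m from the base axis. Payload 4 kg.
Tool frame: the origin (TCP) lies midway between the tips of the shut fingers; the grasp point (between the pads) lies 19 mm behind it; z points along the fingers, y is the direction in which the jaws open and shut (so a half turn about z gives the same grasp; the last joint's range is limited). The gripper opens to 85 mm and grips with 20 to 120 N. Pads are 22 mm wide; open, the fingers measure 114 mm over their backs; the gripper's body (76 mm by 85 mm) begins 54 mm behind the grasp point. The pads swing forward as they close: fully open they stand 13 mm farther back than shut.
Start: joints at [1.136, 0.241, 0.005, 1.335, 0, 1.571], TCP at [0.211, 0.453, 0.231] pointing down, gripper open.
Joint ranges: [-2.72, 2.72], [-1.05, 1.87], [-1.09, 1.28], [-1.99, 2.15], [-1.42, 1.44], [-3.14, 3.14]. Speed limits (rad/s): [2.79, 2.79, 3.14, 3.14, 3.14, 3.14].

INTERFACE

Orientations are given as a unit quaternion [x, y, z, w].
In Python, from workcell import get_obs, camera, camera_model, job_done, masks_of gives the robot as it stands.
- The arm moves only by the tool jog_arm, never from a script. Its argument "deltas" is a list that holds one entry, the list of rows, each a list of 7 numbers: the shift along the tool's x, y, z in mm, then the turn, a rotation vector about the tool's x, y, z in degrees, then the finger opening in mm, from 0 to 85.4. A call has 1 to 5 rows; each row shifts and turns the pose as measured when the row begins, along the tool's axes as they then stand; what a row does not reach is not made up. A row lasts 1/10 s, in which the tool goes at most 50 mm and 8.59 degrees, less where a joint would pass 70% of its speed; a pose out of reach is approached as far as the arm can. A call with a gripper value outside its range is refused whole. The fingers move at their own pace and stop on an object; the grip force is fixed at half the most. Time passes only in rows, so rows that do not move let the fingers close. It gives the time, the measured TCP pose, the force and the opening at its end, in the units of the state.
- get_obs(): the state, without advancing time (a new reading comes with each control period).
- camera(name): name is "side" or "top"; returns the picture (384x512x3 uint8, red, green, blue); there is no depth.
- camera_model(name): a dict with "fovy" (degrees; the focal length in pixels is half the picture's height over the tangent of half this angle, whatever the lens; pixels are square), "cx", "cy" (the principal point, pixels), "pose" (4x4, takes a point from camera to world coordinates). Camera axes: x right, y down, z forward; pixel columns grow to the right and rows downward; lengths in m; the calibration is good to about 2 mm. A picture is of the moment at which its call begins. camera_model takes no time and is no camera call.
- job_done(): hands the job in, once; it reports no verdict.
Trained networks look in the newest picture that a camera, given by its name, has taken for a name from the list of things; names that differ only in an ending like _2 or _b are one class to them, and where a whole thing is asked for, a point or a joint stands for the part that bears it (a point fixed in the world has none). Each returns a list of dicts, best first, with "conf" (0 to 1); they miss things now and then, are a little off and sometimes report something else, mostly with a low value. They report only what shows in the picture. A call takes as long as a camera call. They do not tell look-alikes from the thing itself.
- masks_of(target, camera): "pixels" (384x512 bool, what is visible of it) and "at" ([column, row] in pixels, amid what is visible of it).
The state is a dict: "clock": time; "joint_pos": joint angles; "joint_vel": joint speeds; "tau": joint torques, N m; "eef_pos": TCP position; "tool_rot": TCP orientation; "ft_force": force on the tool from outside, world axes, zero at the start; "ft_torque": the same for the moment, N m; "grip_width": finger opening in m.
Only numpy, scipy, OpenCV 4.12 (cv2) and the standard library are available. Lean on these libraries where they do the work, as an engineer would, in place of code of your own. Each camera call takes 0.05 s, during which the arm holds its last target. There are 200 camera calls.

TASK

Open the oil filler of the grey gear unit so that it can be topped up. First flip the red vent tab on the filler cap fully up to let the pressure off; then, leaving the tab up, unscrew the cap anticlockwise until you feel it come to the end of its thread, and lift it out, without pulling on it before it is free and without forcing it against the stop. Stand the cap upright, plug down, on the floor of the steel parts tray clear of the bolt, let go, and leave everything else on the bench where it is.

Things in the scene. Friction and masses are not known exactly. Their poses are not given: they have to be found in the camera images.
- gear_unit: cast grey gear unit with motor, fixed. Foot 190 x 160 mm, flat deck 125 mm above the bench; motor (110 mm across, terminal box up to 150 mm high) along +x to 265 mm from the origin. Origin: centre of the foot's underside, z up. A lifting eye 32 mm tall on the deck, 85 mm from the filler towards the motor
- neck (a point): centre of the filler neck's mouth, 30 mm from the gear unit's origin along its -x, at the height of the crown's underside when the cap is fully home; axes as the gear unit's. The neck is an upright 39 mm aluminium tube, rim 26 mm above the deck. Its hidden thread ends in a hard stop; a springy seal pushes the cap up with 5 to 13 N. In the thread the cap plays 0.7 mm sideways
- cap: loose steel cap, 0.27 kg: fluted crown 48 mm across, 16 high, on a plug 22 across, 16 long with two thread lugs. Origin: centre of the plug's underside, 15 to 16 mm below point neck at start; z up, x to the tab's free end. Turned anticlockwise it rises 0.8 mm per rad; after 1.3 to 2.8 rad (not known: feel it) it meets a stop: there, or up to 0.2 rad short, it lifts out; plug clear 20 mm higher
- cap_rim (a point): point on the side of the crown opposite the tab's free end, 24 mm from the axis, half way up the crown; it shows how far the cap has turned. Turning takes 0.05 to 0.2 N m; at the stop the moment jumps by 0.1 N m and more within 0.1 rad. Keep it under 0.3 N m
- tab (a joint): angle (rad) of the red vent tab, a strip 10 mm wide, 3.6 thick, 30 long: 0 flat on the crown, stop at 1.65 just past upright; fully up is over 1.3. Stiff hinge, stays where left, 1 N at the free end moves it. Hinge line: along the cap's y, 2 mm from the cap's axis towards the free end, 35 mm above the cap's origin (3 mm above the crown's top)
- tab_grip (a point): centre of the rounded thumb bar at the tab's free end: 18 mm long (along the hinge line), 9 mm thick, round ended, its axis 27.5 mm from the cap's axis and 8.5 mm above the hinge line when closed (25.5 mm out from the hinge). Can be pinched by its two ends from above, fingertips just over the crown, and then swings in the pinch, creeping a little between the pads
- tray: steel parts tray, fixed, 140 (its x) x 200 (its y) x 18 mm high, walls and floor 3 mm thick, left or right of the gear unit. Origin: centre of its underside, z up. The bolt lies in its +y half; the rest is empty
- bolt_tray: steel hex bolt, 50 mm long, lying in the tray about 70 mm from its centre along the tray's +y; leave it alone
- bolt_bench: steel hex bolt, 50 mm long, lying on the bench; leave it alone
- jug: open steel oil jug, 96 mm across at the rim and 115 mm tall, with a handle, standing on the other side of the gear unit from the tray; leave it alone
- spanner: steel spanner, 170 mm long, on the bench; leave it alone
- screwdriver: screwdriver on the bench; leave it alone
- bearing_ring: steel bearing ring, 62 mm across and 16 mm tall, on the bench; leave it alone
- sprocket: steel chain sprocket, 94 mm across with a hub, 25 mm tall, lying on the bench; leave it alone
- oil_bottle: yellow closed oil bottle, 68 mm across and 170 mm tall, on the bench; leave it alone
There are look-alikes about, which are no part of the job. Leave any orange or turquoise look-alike of the cap alone.

How it is judged:
On the way, in this order (a step that is already met when the one before it is completed fails the run):
1. the vent tab is flipped up (beyond 1.3 rad) while the cap is still on its thread (value of joint tab above 1.3 rad and z of cap in the frame of neck below -0.013 m), for 0.2 s.
2. the cap is unscrewed and lifted clear of the neck (z of cap in the frame of neck above 0.004 m), for 0.1 s.
At the end, for the whole second after the job is handed in: the cap stands upright (within 14 degrees), plug down, on the tray's floor, its axis within 45 mm of the tray's centre along the tray's x and between -72 and +40 mm along its y, released and at rest (x of cap in the frame of tray between -0.045 and 0.045 m and y of cap in the frame of tray between -0.072 and 0.04 m and z of cap in the frame of tray below 0.008 m and angle between cap's own z axis and vertical below 0.25 rad and linear speed of cap below 0.02 m/s and contact force between the fingers and cap below 0.1 N); the robot touches nothing.
It fails at once if the cap is turned (its rim by more than 8 mm) on the neck while the vent tab is less than 1.0 rad up (value of joint tab below 1 rad and distance of cap_rim from where it was at the start of the episode above 0.008 m and z of cap in the frame of neck below -0.01 m and horizontal distance between cap and neck below 0.01 m).
It fails at once if the cap is forced in the neck: more than 50 N of contact between them in all (the seal's own push makes about 10 to 25 N of it) (contact force between cap and gear_unit above 50 N).
It fails at once if the cap is dropped (falls faster than 0.6 m/s out of the fingers) (linear speed of cap above 0.6 m/s and contact force between the fingers and cap below 0.1 N).
It fails at once if something else on the bench is disturbed (moved by more than 20 mm) (distance of any of bolt_tray, bolt_bench, jug, spanner, screwdriver, bearing_ring, sprocket, oil_bottle from where it was at the start of the episode above 0.02 m).
It also fails if it takes over 72 s, if anything falls off the work surface, if the arm or the gripper's body presses on something with over 40 N, if the wrist force passes 120 N, or if a joint passes its speed limit or range.

## Working session

There is one attempt and no reset: what is moved stays moved. The work goes in short steps, Python scripts to look and compute and a tool call to move; the robot and the scene stay as the last step left them, time stands still between calls to the robot, and variables do not carry over. Pictures are saved under pics/ and viewed, about 8 in all and at most 12, crops included, and the job is handed in when it is done.

Besides the shell and the picture viewer there is one more tool, called after "Request:" by a JSON object that holds its "method" and its "body", one argument or row to a line. jog_arm: Moves the arm, as the interface text tells. Its arguments: {"type":"object","properties":{"deltas":{"type":"array"}},"required":["deltas"]}

```bash
mkdir -p pics
cat > h.py <<'E'
import numpy as np, cv2
from workcell import *
def save(n,im,crop=None,s=1):
    if crop: x0,y0,x1,y1=crop; im=im[y0:y1,x0:x1]
    if s!=1: im=cv2.resize(im,None,fx=s,fy=s,interpolation=cv2.INTER_CUBIC)
    cv2.imwrite('pics/'+n+'.png',im[:,:,::-1])
def K(n):
    m=camera_model(n); f=192/np.tan(np.radians(m['fovy'])/2); return f,m['cx'],m['cy'],np.array(m['pose'])
def ray(n,px):
    f,cx,cy,P=K(n); d=P[:3,:3]@np.array([(px[0]-cx)/f,(px[1]-cy)/f,1]); return P[:3,3],d
def atz(n,px,z):
    o,d=ray(n,px); return o+d*(z-o[2])/d[2]
def proj(n,p):
    f,cx,cy,P=K(n); q=P[:3,:3].T@(np.array(p)-P[:3,3]); return np.array([f*q[0]/q[2]+cx,f*q[1]/q[2]+cy])
def tri(a,b):
    A=np.zeros((3,3));B=np.zeros(3)
    for n,px in (a,b):
        o,d=ray(n,px); d=d/np.linalg.norm(d); M=np.eye(3)-np.outer(d,d); A+=M;B+=M@o
    return np.linalg.solve(A,B)
E
python3 - <<'E'
from h import *
print(get_obs())
a=camera('top');b=camera('side')
im=np.vstack([a,b]); 
save('o1',np.hstack([a,b]) ,None,0.78)
for n in('top','side'):
    print(n,{k:np.round(v,3).tolist() for k,v in camera_model(n).items()})
    for t in ['cap','tab','tab_grip','cap_rim','gear_unit','tray','bolt_tray','jug']:
        print(t,[(round(r['conf'],2),np.round(r['at']).tolist(),int(r['pixels'].sum())) for r in masks_of(t,n)])
E
```

```text
{'clock': 0.0, 'joint_pos': array([ 1.13599373e+00,  2.41446192e-01,  3.72292543e-03,  1.33522294e+00,
       -7.85163642e-06,  1.57078086e+00]), 'joint_vel': array([ 0.0007881 , -0.00163961,  0.00107811,  0.00224562, -0.00025733,
        0.0005894 ]), 'tau': array([ 8.72913347e-05, -3.72315681e+01,  2.52409959e+01,  1.70333823e-02,
       -2.91967649e-05,  7.10568500e-06]), 'eef_pos': array([0.21034712, 0.45289269, 0.2303959 ]), 'tool_rot': array([ 2.15685146e-01,  9.76462371e-01, -1.05048101e-03, -2.28031279e-04]), 'ft_force': array([0.25292506, 0.13539146, 0.87108474]), 'ft_torque': array([ 0.01344908, -0.01106989, -0.01075765]), 'grip_width': 0.08507988257496218}
top {'fovy': 52.577, 'cx': 253.117, 'cy': 189.418, 'pose': [[-0.018, -0.99, 0.139, 0.395], [-1.0, 0.02, 0.011, -0.017], [-0.014, -0.139, -0.99, 1.223], [0.0, 0.0, 0.0, 1.0]]}
cap [(0.75, [322.0, 244.0], 216), (0.61, [209.0, 170.0], 242), (0.54, [268.0, 204.0], 274), (0.49, [214.0, 215.0], 236), (0.46, [307.0, 143.0], 178)]
tab [(0.5, [347.0, 141.0], 584), (0.47, [258.0, 174.0], 5107)]
tab_grip [(0.65, [259.0, 255.0], 367
[... 262 characters left out ...]
, (0.57, [156.0, 200.0], 2845)]
bolt_tray []
jug [(0.82, [343.0, 199.0], 1027)]
side {'fovy': 57.614, 'cx': 260.223, 'cy': 197.347, 'pose': [[0.853, -0.282, 0.439, 0.005], [-0.522, -0.463, 0.717, -0.856], [0.001, -0.84, -0.542, 0.8], [0.0, 0.0, 0.0, 1.0]]}
cap [(0.66, [261.0, 280.0], 195), (0.57, [332.0, 237.0], 160), (0.51, [235.0, 216.0], 119), (0.43, [262.0, 205.0], 143), (0.33, [279.0, 219.0], 3671)]
tab [(0.4, [220.0, 252.0], 228)]
tab_grip []
cap_rim [(0.66, [333.0, 239.0], 162), (0.61, [261.0, 208.0], 130), (0.48, [259.0, 280.0], 196)]
gear_unit [(0.92, [273.0, 219.0], 3894)]
tray [(0.7, [272.0, 184.0], 104), (0.56, [226.0, 195.0], 971)]
bolt_tray []
jug [(0.86, [305.0, 266.0], 1325)]
```

View pics/o1.png

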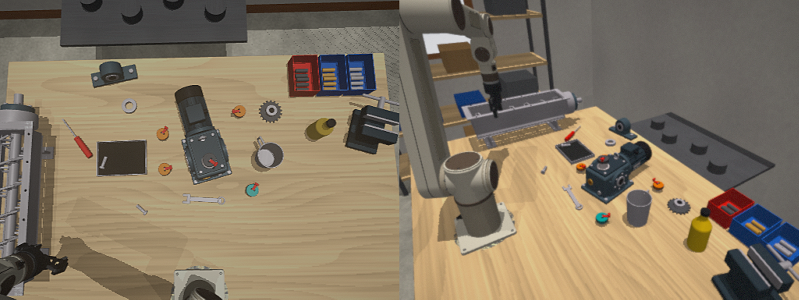

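Candidates for the cap: top (268,204) on the gear unit (grey, on the neck), orange (209,170), (214,215), (307,143) and turquoise (322,244). The choice is (268,204). I'll check it in one close crop.

Run:
```python
from h import *
a=camera('top');b=camera('side')
A=cv2.resize(a[150:250,215:315],(400,400),interpolation=cv2.INTER_CUBIC)
B=cv2.resize(b[170:270,210:310],(400,400),interpolation=cv2.INTER_CUBIC)
C=cv2.resize(a[170:240,110:210],(400,280),interpolation=cv2.INTER_CUBIC)
cv2.imwrite('pics/o2.png',np.hstack([A,B])[:,:,::-1])
def red(im,n,box):
    h=cv2.cvtColor(im,cv2.COLOR_RGB2HSV); m=(((h[...,0]<8)|(h[...,0]>172))&(h[...,1]>140)&(h[...,2]>60)).astype(np.uint8)
    x0,y0,x1,y1=box; k=np.zeros_like(m);k[y0:y1,x0:x1]=m[y0:y1,x0:x1]
    ys,xs=np.nonzero(k);print(n,len(xs),sorted(set(zip(xs.tolist(),ys.tolist()))))
red(a,'top',(255,190,285,215)); red(b,'side',(225,190,275,240))
r=masks_of('tray','top')
for q in r:
    if abs(q['at'][0]-157)<10:
        rc=cv2.minAreaRect(np.argwhere(q['pixels'])[:,::-1].astype(np.float32)); print(rc)
        print([np.round(atz('top',p,0.018),3).tolist() for p in cv2.boxPoints(rc)])
print(atz('top',(268,204),.16),proj('side',atz('top',(268,204),.16)))
```

```text
top 45 [(269, 206), (269, 207), (270, 204), (270, 205), (270, 206), (270, 207), (270, 208), (271, 205), (271, 206), (271, 207), (271, 208), (272, 205), (272, 206), (272, 207), (272, 208), (272, 209), (273, 206), (273, 207), (273, 208), (273, 209), (273, 210), (274, 207), (274, 208), (274, 209), (274, 210), (274, 211), (274, 212), (275, 208), (275, 209), (275, 210), (275, 211), (275, 212), (275, 213), (276, 208), (276, 209), (276, 210), (276, 211), (276, 212), (277, 208), (277, 209), (277, 210), (277, 211), (278, 208), (278, 209), (278, 210)]
side 42 [(233, 212), (234, 212), (234, 213), (235, 212), (235, 213), (235, 214), (236, 213), (236, 214), (236, 215), (237, 212), (237, 213), (237, 214), (237, 215), (238, 212), (238, 213), (238, 214), (238, 215), (257, 203), (258, 202), (258, 203), (258, 204), (258, 206), (259, 202), (259, 203), (259, 204), (259, 205), (259, 206), (259, 207), (260, 202), (260, 203), (260, 204), (260, 205), (260, 206), (260, 207), (261, 202), (261, 203), (261, 204), (261, 205), (261, 206), (262, 202), (262, 203), (262, 204)]
((155.59266662597656, 202.58477783203125), (45.488426208496094, 66.04591369628906), 87.45519256591797)
[[0.599, 0.411, 0.018], [0.604, 0.203, 0.018], [0.461, 0.196, 0.018], [0.456, 0.401, 0.018]]
[ 0.50375284 -0.04509933  0.16      ] [260.75979869 203.98018614]
```

View pics/o2.png

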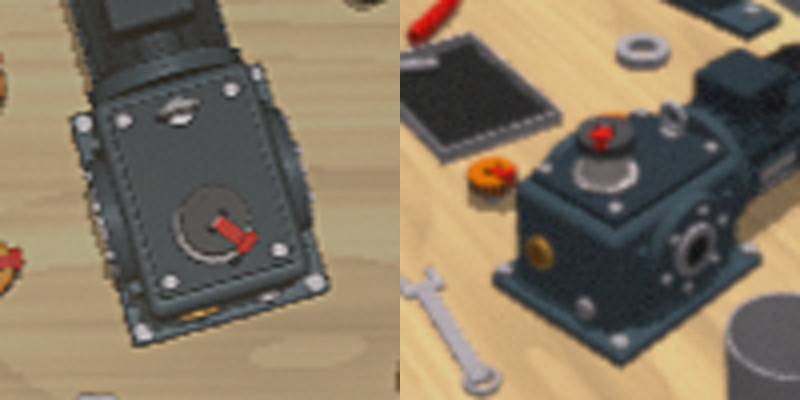

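The chosen cap is dark grey on the aluminium neck, with its crown centre near top (268,204.5) and side (261.5,203.7). The red tab is closed and points to the lower right, with the bar near top (276,210). Next I'll work out the poses.

```bash
cat > fit.py <<'E'
from h import *
from scipy.optimize import least_squares
def redmask(im,box):
    h=cv2.cvtColor(im,cv2.COLOR_RGB2HSV); m=(((h[...,0]<8)|(h[...,0]>172))&(h[...,1]>120)&(h[...,2]>60))
    x0,y0,x1,y1=box; k=np.zeros_like(m);k[y0:y1,x0:x1]=m[y0:y1,x0:x1]; return k
def capmask(n,near):
    r=[q for q in masks_of('cap',n) if np.hypot(*(np.array(q['at'])-near))<12]
    return r[0]['pixels'] if r else None
E
python3 - <<'E'
from fit import *
a=camera('top');b=camera('side')
rt=redmask(a,(255,190,285,215)); rs=redmask(b,(250,196,275,215))
c=lambda m:np.argwhere(m)[:,::-1].mean(0)
ct,cs=c(rt),c(rs); print('red',ct,rt.sum(),cs,rs.sum(),'tri',tri(('top',ct),('side',cs)))
mt=capmask('top',(268,204)); ms=capmask('side',(261,205))
for n,m in(('top',mt),('side',ms)):
    if m is not None: ys,xs=np.nonzero(m);print(n,c(m),xs.min(),xs.max(),ys.min(),ys.max())
ct2=(268.0,204.5);cs2=(261.5,203.7)
print('crown tri',tri(('top',ct2),('side',cs2)),'atz',atz('top',ct2,.167),atz('side',cs2,.167))
bar=atz('top',(275.75,210.25),.178); print('bar',bar)
ax=atz('top',ct2,.167); print('dist',np.hypot(*(bar-ax)[:2]),'yaw',np.degrees(np.arctan2(*(bar-ax)[1::-1])))
pts=np.array([atz('top',p,.173)[:2] for p in np.argwhere(rt)[:,::-1]]); w,v=np.linalg.eigh(np.cov(pts.T)); print('red axis yaw',np.degrees(np.arctan2(*v[::-1,1])),pts.mean(0), 'ext',np.ptp((pts-pts.mean(0))@v[:,1]))
print('eye',atz('top',(260,177),.14))
# deck corner bolts foot: yaw from foot bolts
print([np.round(atz('top',(215+x/4,150+y/4),.02),3).tolist() for x,y in((83,123),(258,73),(318,284),(143,332))])
E
```

```text
red [273.69565217 208.5       ] 46 [259.65517241 204.06896552] 29 tri [ 0.4901124  -0.06000723  0.17294524]
top [268.91666667 204.76190476] 260 278 196 212
side [260.74452555 205.03649635] 254 268 200 210
crown tri [ 0.5039163  -0.04591081  0.16124908] atz [ 0.50166919 -0.04488326  0.167     ] [ 0.50120161 -0.0538338   0.167     ]
bar [ 0.4845964  -0.06509217  0.178     ]
dist 0.026455251501205732 yaw -130.19163086092578
red axis yaw 51.3496282476932 [ 0.48988645 -0.05988301] ext 0.028170755430491246
eye [ 0.58289824 -0.0248346   0.14      ]
[[0.593, 0.051, 0.02], [0.63, -0.088, 0.02], [0.464, -0.129, 0.02], [0.429, 0.006, 0.02]]
```

```bash
cat > plan.py <<'E'
# usage: plan.py x y z yaw_of_tool_y_deg [n]: rows from present pose
import sys; from h import *
from scipy.spatial.transform import Rotation as R
def plan(p,yaw,n=None,step=45,tstep=8.5):
    o=get_obs(); q=R.from_quat(o['tool_rot']); p0=o['eef_pos']; y=np.radians(yaw)
    Y=np.array([np.cos(y),np.sin(y),0]);Z=np.array([0,0,-1.]);T=R.from_matrix(np.c_[np.cross(Y,Z),Y,Z])
    rv=(q.inv()*T).as_rotvec(degrees=True); d=np.array(p)-p0
    n=n or max(1,int(np.ceil(max(np.linalg.norm(d)*1000/step,np.linalg.norm(rv)/tstep))))
    cur=q
    print('n',n,'from',np.round(p0,4),'rot left',np.round(rv,2),'d',np.round(d*1000,1),'F',np.round(o['ft_force'],1),'T',np.round(o['ft_torque'],2),'w',round(o['grip_width']*1000,1),'q',np.round(o['joint_pos'],2),'t',o['clock'])
    rows=[]
    for i in range(n):
        s=cur.inv().apply(d*1000/n); rows.append([*np.round(s,1),*np.round(rv/n,2)]); cur=cur*R.from_rotvec(rv/n,degrees=True)
    for r in rows: print([float(v) for v in r])
if __name__=='__main__':
    v=list(map(float,sys.argv[1:])); plan(v[:3],v[3],int(v[4]) if len(v)>4 else None)
E
python3 plan.py .484 -.067 .25 -40
```

```text
n 14 from [0.2106 0.4535 0.2313] rot left [  0.    -0.   105.08] d [ 273.4 -520.5   18.7] F [-0.2 -1.2 -0.4] T [-0.02 -0.02 -0.04] w 85.4 q [ 1.14  0.24  0.    1.34 -0.    1.57] t 1.25
[-33.4, -25.5, -1.3, 0.0, -0.0, 7.51]
[-36.4, -20.9, -1.3, 0.0, -0.0, 7.51]
[-38.8, -16.0, -1.3, 0.0, -0.0, 7.51]
[-40.6, -10.8, -1.3, 0.0, -0.0, 7.51]
[-41.6, -5.4, -1.3, 0.0, -0.0, 7.51]
[-42.0, 0.1, -1.3, 0.0, -0.0, 7.51]
[-41.6, 5.6, -1.3, 0.0, -0.0, 7.51]
[-40.5, 11.0, -1.3, 0.0, -0.0, 7.51]
[-38.7, 16.2, -1.3, 0.0, -0.0, 7.51]
[-36.3, 21.1, -1.3, 0.0, -0.0, 7.51]
[-33.2, 25.7, -1.3, 0.0, -0.0, 7.51]
[-29.6, 29.8, -1.3, 0.0, -0.0, 7.51]
[-25.4, 33.4, -1.3, 0.0, -0.0, 7.51]
[-20.9, 36.4, -1.3, 0.0, -0.0, 7.51]
```

Request:
{"method": "jog_arm", "body": {
  "deltas": [
    [[-33, -25, -1.5, 0, 0, 7.5, 60], [-36, -21, -1.5, 0, 0, 7.5, 60], [-39, -16, -1.5, 0, 0, 7.5, 45], [-41, -11, -1.5, 0, 0, 7.5, 45], [-42, -5, -1.5, 0, 0, 7.5, 45]]
  ]
}}

```text
clock: 1.75
eef_pos: [0.3084, 0.2662, 0.2379]
tool_rot: [0.524, 0.852, 0.001, -0.0]
ft_force: [0.0, 0.9, -0.8]
grip_width: 0.0448
```

Request:
{"method": "jog_arm", "body": {
  "deltas": [
    [[-42, 0, -1.5, 0, 0, 7.5, 45], [-42, 6, -1.5, 0, 0, 7.5, 45], [-41, 11, -1.5, 0, 0, 7.5, 45], [-39, 16, -1.5, 0, 0, 7.5, 45], [-36, 21, -1.5, 0, 0, 7.5, 45]]
  ]
}}

```text
clock: 2.25
eef_pos: [0.4047, 0.0695, 0.2468]
tool_rot: [0.778, 0.628, 0.003, 0.0]
ft_force: [0.1, 0.5, 0.2]
grip_width: 0.045
```

```bash
python3 plan.py .484 -.067 .22 -40
```

```text
n 4 from [0.4047 0.0695 0.2468] rot left [ 0.19 -0.33 27.78] d [  79.3 -136.5  -26.8] F [0.1 0.5 0.2] T [ 0.02 -0.1  -0.03] w 45.0 q [ 0.17  0.05 -0.18  1.33  0.    1.95] t 2.25
[-29.2, 26.6, 6.7, 0.05, -0.08, 6.94]
[-25.7, 29.9, 6.7, 0.05, -0.08, 6.94]
[-21.9, 32.8, 6.7, 0.05, -0.08, 6.94]
[-17.8, 35.2, 6.7, 0.05, -0.08, 6.94]
```

Request:
{"method": "jog_arm", "body": {
  "deltas": [
    [[-29, 27, 4, 0, 0, 7, 40], [-26, 30, 6, 0, 0, 7, 36], [-22, 33, 7, 0, 0, 7, 36], [-18, 35, 7, 0, 0, 7, 36], [0, 0, 0, 0, 0, 0, 36]]
  ]
}}

```text
clock: 2.75
eef_pos: [0.4878, -0.0791, 0.2234]
tool_rot: [0.913, 0.407, 0.006, 0.001]
ft_force: [-0.6, 0.8, 0.1]
grip_width: 0.0362
```

```bash
python3 plan.py .484 -.067 .195 -40
python3 - <<'E'
from h import *
a=camera('top');b=camera('side')
A=cv2.resize(a[170:240,230:310],(480,420),interpolation=cv2.INTER_CUBIC)
B=cv2.resize(b[160:230,225:275],(300,420),interpolation=cv2.INTER_CUBIC)
cv2.imwrite('pics/o3.png',np.hstack([A,B])[:,:,::-1])
E
```

```text
n 1 from [ 0.4878 -0.0791  0.2234] rot left [ 0.38 -0.57 -1.96] d [ -3.8  12.1 -28.4] F [-0.6  0.8  0.1] T [ 0.04  0.07 -0.02] w 36.2 q [-0.16  0.22 -0.04  1.3   0.    2.14] t 2.75
[6.2, -11.1, 28.4, 0.38, -0.57, -1.96]
```

View pics/o3.png

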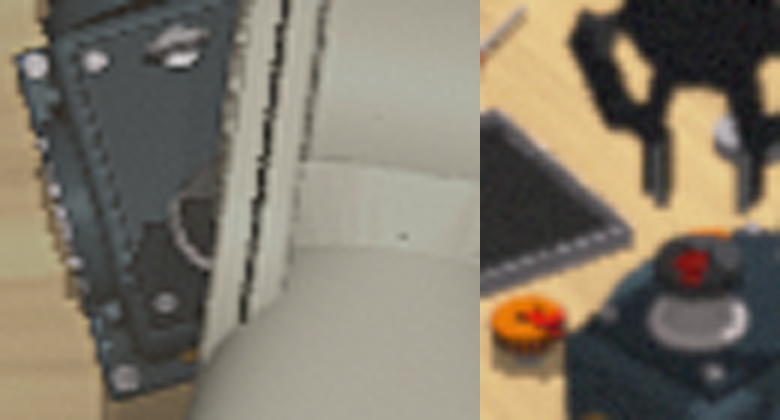

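The top view is blocked by the arm. The side view shows the open fingertips above the cap, with tips near side (254,194) and (270,195), and the tab still closed at (260,204). I'll correct the position and lower.

Request:
{"method": "jog_arm", "body": {
  "deltas": [
    [[6, -11, 15, 0.4, -0.6, -2, 34], [0, 0, 10, 0, 0, 0, 34], [0, 0, 0, 0, 0, 0, 34]]
  ]
}}

```text
clock: 3.15
eef_pos: [0.4813, -0.0616, 0.1997]
tool_rot: [0.904, 0.428, 0.0, -0.001]
ft_force: [-0.6, 0.2, -0.5]
grip_width: 0.0339
```

```bash
python3 plan.py .484 -.067 .171 -40
python3 - <<'E'
from h import *
b=camera('side'); save('o4',b,(230,165,290,225),10)
p=get_obs()['eef_pos']; print(proj('side',p))
for s in(-1,1):
  u=np.array([np.cos(-.698),np.sin(-.698),0]); print(proj('side',p+s*.017*u),proj('side',np.array([.484,-.067,.178])+s*.009*u))
E
```

```text
n 1 from [ 0.4813 -0.0616  0.1997] rot left [-0.07 -0.07  0.72] d [  2.7  -5.4 -28.7] F [-0.6  0.2 -0.5] T [0.02 0.01 0.02] w 33.9 q [-0.13  0.23 -0.09  1.25  0.    2.13] t 3.15
[-2.5, 5.6, 28.7, -0.07, -0.07, 0.72]
[257.50642526 197.90632603]
[252.2003298  197.47033533] [256.29180041 204.12912749]
[262.83285752 198.34398776] [261.87697717 204.60076026]
```

View pics/o4.png

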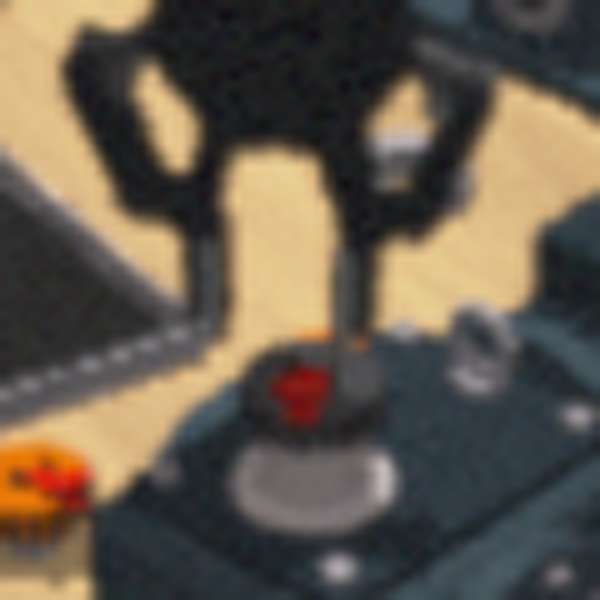

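The side crop shows the bar at about (259.5,203.3) and the finger midpoint at about (257.8,198.5), which matches the projection. The grip centre has to move about +6 mm along tool y before going down.

Request:
{"method": "jog_arm", "body": {
  "deltas": [
    [[-2.5, 6, 10, 0, 0, 0.7, 30], [0, 0, 8, 0, 0, 0, 28], [0, 0, 0, 0, 0, 0, 26]]
  ]
}}

```text
clock: 3.5
eef_pos: [0.4856, -0.0671, 0.1826]
tool_rot: [0.906, 0.423, 0.002, 0.0]
ft_force: [0.1, 0.6, 0.4]
grip_width: 0.0261
```

```bash
python3 plan.py .484 -.067 .171 -40
```

```text
n 1 from [ 0.4856 -0.0671  0.1826] rot left [ 0.12 -0.21  0.05] d [ -1.6   0.1 -11.6] F [0.1 0.6 0.4] T [-0.01  0.04  0.01] w 26.1 q [-0.14  0.25 -0.12  1.2   0.    2.13] t 3.5
[-1.0, -1.3, 11.6, 0.12, -0.21, 0.05]
```

Request:
{"method": "jog_arm", "body": {
  "deltas": [
    [[-1, 0, 7, 0, 0, 0, 26], [0, 0, 4, 0, 0, 0, 26], [0, 0, 0, 0, 0, 0, 23], [0, 0, 0, 0, 0, 0, 21]]
  ]
}}

```text
clock: 3.9
eef_pos: [0.4849, -0.0684, 0.1705]
tool_rot: [0.906, 0.423, 0.002, 0.0]
ft_force: [0.1, 0.5, -0.5]
grip_width: 0.0208
```

Request:
{"method": "jog_arm", "body": {
  "deltas": [
    [[0, 0, 0, 0, 0, 0, 20], [0, 0, 0, 0, 0, 0, 19.5]]
  ]
}}

```text
clock: 4.1
eef_pos: [0.4851, -0.0684, 0.1707]
tool_rot: [0.906, 0.423, 0.002, 0.0]
ft_force: [-0.8, 0.4, 0.5]
grip_width: 0.0195
```

```bash
python3 plan.py .484 -.067 .171 -40
python3 - <<'E'
from h import *
b=camera('side'); save('o5',b,(235,175,285,225),10)
E
```

```text
n 1 from [ 0.4851 -0.0684  0.1707] rot left [ 0.13 -0.21 -0.01] d [-1.1  1.4  0.3] F [-0.8  0.4  0.5] T [-0.02  0.    0.05] w 19.5 q [-0.14  0.25 -0.14  1.17  0.    2.13] t 4.1
[0.4, -1.7, -0.3, 0.13, -0.21, -0.01]
```

View pics/o5.png

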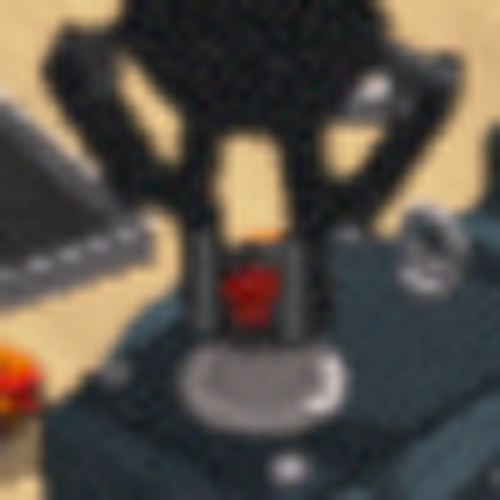

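The bar at side (260,204) sits centred between the pads, so I'll close the pinch.

Request:
{"method": "jog_arm", "body": {
  "deltas": [
    [[0, 0, 0, 0, 0, 0, 18.5], [0, 0, 0, 0, 0, 0, 17.5], [0, 0, 0, 0, 0, 0, 14], [0, 0, 0, 0, 0, 0, 12]]
  ]
}}

```text
clock: 4.55
eef_pos: [0.4845, -0.068, 0.171]
tool_rot: [0.906, 0.423, 0.002, -0.0]
ft_force: [-1.2, 0.9, -0.4]
grip_width: 0.0128
```

```bash
python3 plan.py .484 -.067 .171 -40
```

```text
n 1 from [ 0.4845 -0.068   0.171 ] rot left [ 0.07 -0.21  0.  ] d [-0.5  1.   0. ] F [-1.2  0.9 -0.4] T [0.05 0.09 0.03] w 12.8 q [-0.14  0.25 -0.14  1.17  0.    2.13] t 4.55
[0.5, -1.1, -0.0, 0.07, -0.21, 0.0]
```

Run:
```python
from h import *
b=camera('side'); save('o6',b,(235,175,285,225),12); print(get_obs()['grip_width'])
```

```text
0.012826825705615325
```

View pics/o6.png

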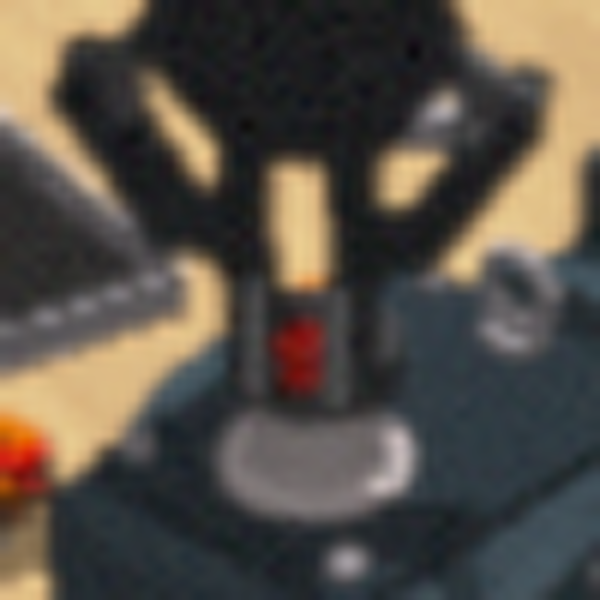

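Request:
{"method": "jog_arm", "body": {
  "deltas": [
    [[0, 0, 0, 0, 0, 0, 12], [0, 0, 0, 0, 0, 0, 12]]
  ]
}}

```text
clock: 4.8
eef_pos: [0.4846, -0.068, 0.171]
tool_rot: [0.906, 0.423, 0.002, -0.0]
ft_force: [-0.6, 0.3, 0.0]
grip_width: 0.0132
```

Request:
{"method": "jog_arm", "body": {
  "deltas": [
    [[1.4, 0, -3.2, 0, 0, 0, 12], [1.6, 0, -3.1, 0, 0, 0, 12], [0, 0, 0, 0, 0, 0, 12]]
  ]
}}

```text
clock: 5.1
eef_pos: [0.4858, -0.0664, 0.1758]
tool_rot: [0.906, 0.422, 0.0, -0.0]
ft_force: [0.6, -0.4, -3.2]
grip_width: 0.013
```

```bash
python3 plan.py .484 -.067 .171 -40
python3 - <<'E'
from h import *
b=camera('side'); save('o7',b,(235,175,285,225),12)
E
```

```text
n 1 from [ 0.4858 -0.0664  0.1758] rot left [-0.   -0.01 -0.03] d [-1.8 -0.6 -4.8] F [ 0.6 -0.4 -3.2] T [-0.3  -0.03 -0.05] w 13.0 q [-0.14  0.25 -0.13  1.19  0.    2.13] t 5.1
[-1.6, -0.9, 4.8, -0.0, -0.01, -0.03]
```

View pics/o7.png

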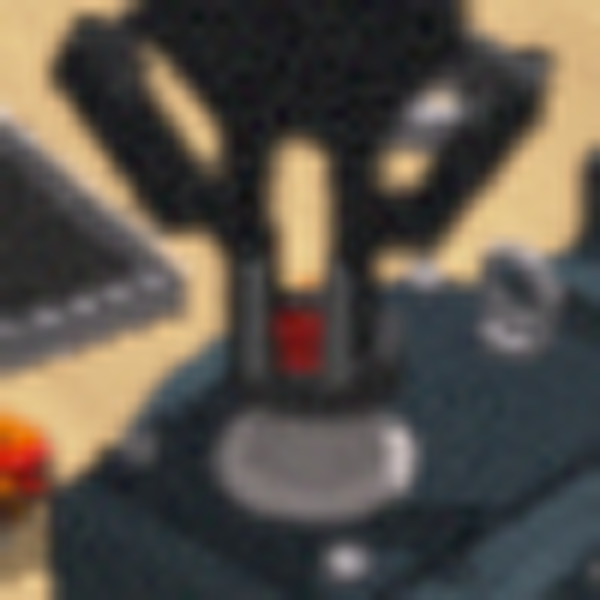

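The tab bar rises with the fingers, with a downward pull of about 3 N, so the pinch holds. I'll continue along the arc.

Request:
{"method": "jog_arm", "body": {
  "deltas": [
    [[2, 0, -4, 0, 0, 0, 12], [2.8, 0, -3.8, 0, 0, 0, 12], [3.3, 0, -3, 0, 0, 0, 12], [3.5, 0, -2.2, 0, 0, 0, 12], [0, 0, 0, 0, 0, 0, 12]]
  ]
}}

```text
clock: 5.65
eef_pos: [0.4913, -0.0575, 0.1879]
tool_rot: [0.907, 0.422, -0.003, -0.001]
ft_force: [-0.8, -0.9, -4.9]
grip_width: 0.0133
```

```bash
cat > arc.py <<'E'
from h import *
o=get_obs(); d=(o['eef_pos']-np.array([.4846,-.068,.171]))*1000
print('in',d[:2]@[.643,.766],'lat',d[:2]@[.766,-.643],'up',d[2],'F in/lat/up',o['ft_force'][:2]@[.643,.766],o['ft_force'][:2]@[.766,-.643],o['ft_force'][2],'T',o['ft_torque'],'w',o['grip_width'])
X,Z=25.5-d[:2]@[.643,.766],8.5+d[2]; print('r',np.hypot(X,Z),'tab',np.degrees(np.arctan2(Z,X))-18.4)
E
python3 arc.py
```

```text
in 12.3431368869627 lat -1.6107063298483393 up 16.851346283932894 F in/lat/up -1.1678943892310956 -0.022072894815207245 -4.901753324669277 T [-0.09468434  0.28338131 -0.0713218 ] w 0.013332126100430325
r 28.5621043584516 tab 44.171552036026775
```

Request:
{"method": "jog_arm", "body": {
  "deltas": [
    [[3.9, 0, -0.6, 0, 0, 0, 12], [3.9, 0, -0.5, 0, 0, 0, 12], [3.6, 0, 0, 0, 0, 0, 12], [3.6, 0, 0, 0, 0, 0, 12], [0, 0, 0, 0, 0, 0, 12]]
  ]
}}

```text
clock: 6.15
eef_pos: [0.4956, -0.0503, 0.1915]
tool_rot: [0.907, 0.421, -0.01, 0.003]
ft_force: [-0.4, 1.4, -8.4]
grip_width: 0.0132
```

```bash
python3 arc.py
```

```text
in 20.611707260465202 lat -2.9167819536782105 up 20.5173086930929 F in/lat/up 0.8331268056890249 -1.2202014644269195 -8.423661835827746 T [0.29798503 0.11766596 0.1654094 ] w 0.013187215211053007
r 29.42617218901625 tab 62.03766268302396
```

Request:
{"method": "jog_arm", "body": {
  "deltas": [
    [[3.5, 0, 1.2, 0, 0, 0, 12], [3.5, 0, 1.2, 0, 0, 0, 12], [3.5, 0, 0.8, 0, 0, 0, 12], [0, 0, 0, 0, 0, 0, 12]]
  ]
}}

```text
clock: 6.55
eef_pos: [0.4968, -0.0473, 0.1919]
tool_rot: [0.908, 0.419, -0.017, 0.007]
ft_force: [-2.9, -4.0, -3.4]
grip_width: 0.013
```

```bash
python3 arc.py; python3 plan.py .5 -.05 .19 -40;  python3 - <<'E'
from h import *
b=camera('side'); save('o8',b,(235,165,295,225),10)
E
```

```text
in 23.72469154293005 lat -3.9283618415536807 up 20.937456917318244 F in/lat/up -4.910305315953165 0.29920982737218527 -3.410139830231474 T [-0.70228607  0.72911171  0.05750312] w 0.012981585649696396
r 29.49094081030159 tab 68.14879720721072
n 1 from [ 0.4968 -0.0473  0.1919] rot left [-0.08  2.07 -0.39] d [ 3.2 -2.7 -1.9] F [-2.9 -4.  -3.4] T [-0.7   0.73  0.06] w 13.0 q [-0.08  0.28 -0.05  1.26 -0.03  2.2 ] t 6.55
[0.1, 4.2, 1.9, -0.08, 2.07, -0.39]
```

View pics/o8.png

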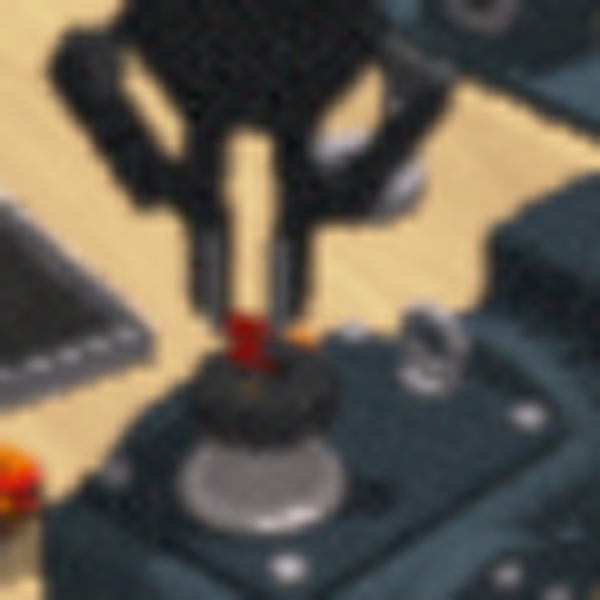

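The side crop shows the pads have ridden up the bar: the bar is at side (259.5,198), so the tab is only about 35° up. I'll release, go outboard, close, and push the tab up with the closed fingertips.

Request:
{"method": "jog_arm", "body": {
  "deltas": [
    [[0, 0, 0, 0, 0, 0, 24], [0, 0, 0, 0, 0, 0, 40], [0, 0, -12, 0, 0, 0, 40], [0, 0, -14, 0, 2, 0, 40], [0, 0, 0, 0, 0, 0, 40]]
  ]
}}

```text
clock: 7.1
eef_pos: [0.5025, -0.0448, 0.2242]
tool_rot: [0.907, 0.42, 0.007, 0.001]
ft_force: [0.2, -0.2, 0.3]
grip_width: 0.0399
```

```bash
python3 - <<'E'
from fit import *
b=camera('side'); m=redmask(b,(250,188,275,215)); ys,xs=np.nonzero(m); print(sorted(zip(ys.tolist(),xs.tolist())))
def tab(a,yaw=-130):
    ax=np.array([.501,-.047]); u=np.array([np.cos(np.radians(yaw)),np.sin(np.radians(yaw))]); t=np.radians(18.4+a)
    return np.r_[ax+u*(.002+.0269*np.cos(t)),.170+.0269*np.sin(t)]
for a in (0,20,35,50,70,90): print(a,proj('side',tab(a)))
E
python3 plan.py .470 -.0835 .215 -40
```

```text
[(197, 258), (197, 259), (198, 258), (198, 259), (198, 260), (199, 258), (199, 259), (199, 260), (199, 261), (199, 262), (200, 258), (200, 259), (200, 260), (200, 261), (201, 258), (201, 259), (201, 260), (201, 261), (202, 259), (202, 260), (202, 261)]
0 [259.07273047 204.46271711]
20 [259.28132945 201.54687935]
35 [259.51879308 199.402725  ]
50 [259.80669485 197.46860051]
70 [260.2321441  195.45020186]
90 [260.65525237 194.28889699]
n 2 from [ 0.5023 -0.0446  0.2233] rot left [ 0.35 -0.66 -0.3 ] d [-32.3 -38.9  -8.3] F [ 0.2 -1.3 -0.2] T [ 0.   -0.02 -0.03] w 40.2 q [-0.09  0.24 -0.01  1.3   0.01  2.18] t 7.15
[-25.3, 0.2, 3.9, 0.18, -0.33, -0.15]
[-25.3, 0.2, 4.0, 0.18, -0.33, -0.15]
```

Request:
{"method": "jog_arm", "body": {
  "deltas": [
    [[-25, 0, 0, 0.2, -0.3, 0, 10], [-25, 0, 8, 0.2, -0.3, 0, 0], [0, 0, 15, 0, 0, 0, 0], [0, 0, 15, 0, 0, 0, 0], [0, 0, 0, 0, 0, 0, 0]]
  ]
}}

```text
clock: 7.65
eef_pos: [0.4702, -0.0843, 0.1857]
tool_rot: [0.907, 0.42, 0.003, 0.001]
ft_force: [-0.5, 0.4, 0.4]
grip_width: -0.0001
```

```bash
python3 plan.py .470 -.0835 .181 -40
```

```text
n 1 from [ 0.4702 -0.0843  0.1857] rot left [ 0.19 -0.27 -0.32] d [-0.2  0.8 -4.7] F [-0.5  0.4  0.4] T [ 0.    0.   -0.02] w -0.1 q [-0.18  0.22 -0.15  1.2   0.    2.1 ] t 7.65
[0.5, -0.6, 4.7, 0.19, -0.27, -0.32]
```

Request:
{"method": "jog_arm", "body": {
  "deltas": [
    [[0, 0, 5, 0, 0, 0, 0], [4, 0, 0, 0, 0, 0, 0], [5, 0, 0, 0, 0, 0, 0], [5, 0, 0, 0, 0, 0, 0], [5, 0, 0, 0, 0, 0, 0]]
  ]
}}

```text
clock: 8.15
eef_pos: [0.4825, -0.071, 0.1829]
tool_rot: [0.908, 0.42, 0.001, 0.003]
ft_force: [-6.9, -5.4, 5.8]
grip_width: 0.0003
```

```bash
cat > tab.py <<'E'
from fit import *
b=camera('side'); m=redmask(b,(250,185,275,215)); ys,xs=np.nonzero(m); print('red rows',{int(y):(int(xs[ys==y].min()),int(xs[ys==y].max())) for y in np.unique(ys)})
o=get_obs(); d=o['eef_pos'][:2]-[.501,-.047]; u=np.array([-.643,-.766]); v=np.array([.766,-.643])
print('radial',1000*d@u,'lat',1000*d@v,'z',o['eef_pos'][2],'Fin',-(o['ft_force'][:2]@u),'F',np.round(o['ft_force'],1),np.round(o['ft_torque'],2))
E
python3 tab.py
```

```text
red rows {}
radial 29.15154686136207 lat 1.4649428231571253 z 0.18302780384479225 Fin -4.855303240087349 F [-4.2 -2.8  4.6] [-0.58  0.62  0.01]
```

Request:
{"method": "jog_arm", "body": {
  "deltas": [
    [[3, 0, 0, 0, 0, 0, 0], [3, 0, 0, 0, 0, 0, 0], [3, 0, 0, 0, 0, 0, 0], [0, 0, 0, 0, 0, 0, 0]]
  ]
}}

```text
clock: 8.6
eef_pos: [0.4915, -0.0634, 0.1853]
tool_rot: [0.908, 0.42, 0.003, 0.005]
ft_force: [-0.1, -1.6, 2.0]
grip_width: -0.0
```

```bash
python3 tab.py
```

```text
red rows {}
radial 18.846164895845142 lat 3.209369773848459 z 0.1852780451909812 Fin -0.5252964313765146 F [ 0.2 -0.8  2. ] [-0.31  0.01 -0.05]
```

Request:
{"method": "jog_arm", "body": {
  "deltas": [
    [[2, 0, 1, 0, 0, 0, 0], [2, 0, 0, 0, 0, 0, 0], [1.5, 0, 0, 0, 0, 0, 0], [0, 0, 0, 0, 0, 0, 0]]
  ]
}}

```text
clock: 9.05
eef_pos: [0.495, -0.0585, 0.1834]
tool_rot: [0.907, 0.42, 0.003, 0.005]
ft_force: [-0.3, -1.0, 1.0]
grip_width: 0.0001
```

```bash
python3 tab.py
```

```text
red rows {}
radial 12.6870337346511 lat 2.6956131048926713 z 0.18343463040123573 Fin -0.7145042714151706 F [-0.6 -0.4  0.6] [-0.22  0.11  0.  ]
```

Request:
{"method": "jog_arm", "body": {
  "deltas": [
    [[1.5, 0, 0, 0, 0, 0, 0], [1.5, 0, 0, 0, 0, 0, 0]]
  ]
}}

```text
clock: 9.3
eef_pos: [0.4962, -0.057, 0.1834]
tool_rot: [0.908, 0.42, 0.001, 0.005]
ft_force: [-3.5, -5.1, 2.6]
grip_width: 0.0004
```

Request:
{"method": "jog_arm", "body": {
  "deltas": [
    [[1, 0, 0, 0, 0, 0, 0], [1, 0, 0, 0, 0, 0, 0]]
  ]
}}

```text
clock: 9.5
eef_pos: [0.4962, -0.0569, 0.1834]
tool_rot: [0.908, 0.419, -0.001, 0.006]
ft_force: [-3.1, -4.4, 3.1]
grip_width: -0.0004
```

```bash
python3 tab.py
```

```text
red rows {}
radial 10.641642878662518 lat 2.724580457602815 z 0.18345345396708998 Fin -4.835960140843805 F [-2.7 -4.1  2.2] [-0.91  0.63 -0.03]
```

The push met a firm stop at about 5 N. I'll back off, raise, and look.

Request:
{"method": "jog_arm", "body": {
  "deltas": [
    [[-5, 0, 0, 0, 0, 0, 0], [-8, 0, 0, 0, 0, 0, 0], [0, 0, -40, 0, 0, 0, 40], [0, 0, -30, 0, 0, 0, 65], [0, 0, 0, 0, 0, 0, 65]]
  ]
}}

```text
clock: 10.05
eef_pos: [0.4846, -0.0648, 0.2527]
tool_rot: [0.908, 0.42, -0.001, 0.002]
ft_force: [0.8, 0.2, 0.6]
grip_width: 0.0433
```

```bash
python3 tab.py; python3 plan.py .501 -.047 .215 -40
python3 - <<'E'
from h import *
a=camera('top');b=camera('side')
A=cv2.resize(a[180:230,240:290],(390,390),interpolation=cv2.INTER_CUBIC)
B=cv2.resize(b[180:230,235:285],(390,390),interpolation=cv2.INTER_CUBIC)
cv2.imwrite('pics/o9.png',np.hstack([A,B])[:,:,::-1])
E
```

```text
red rows {193: (260, 263), 194: (260, 263), 195: (261, 262), 196: (261, 261), 197: (261, 261), 198: (261, 261), 199: (260, 262), 200: (259, 262), 201: (260, 262)}
radial 24.544248899347835 lat -1.5902234758938434 z 0.2510428750597842 Fin 0.9824050517871252 F [0.1 1.2 0.4] [-0.04  0.03  0.  ]
n 1 from [ 0.484  -0.0648  0.251 ] rot left [ 0.    0.3  -0.37] d [ 17.   17.8 -36. ] F [0.1 1.2 0.4] T [-0.04  0.03  0.  ] w 50.3 q [-0.13  0.21  0.02  1.38 -0.    2.15] t 10.1
[24.7, 1.4, 35.9, 0.0, 0.3, -0.37]
```

View pics/o9.png

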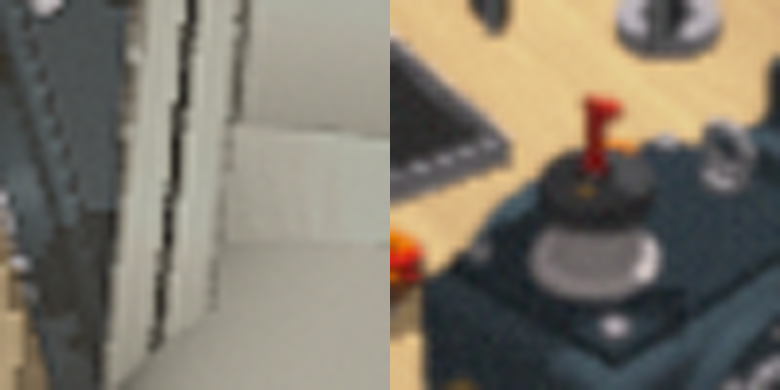

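The tab stands upright, with the bar at side (261.5,193.5) where about 90° predicts it, and the cap still sits on the neck. Now for the crown grasp.

Request:
{"method": "jog_arm", "body": {
  "deltas": [
    [[26, 1, 10, 0, 0.3, -0.4, 65], [0, 0, 15, 0, 0, 0, 65], [0, 0, 0, 0, 0, 0, 65]]
  ]
}}

```text
clock: 10.5
eef_pos: [0.4984, -0.0448, 0.2189]
tool_rot: [0.906, 0.423, -0.004, -0.003]
ft_force: [-1.0, 0.1, 0.3]
grip_width: 0.0649
```

```bash
python3 plan.py .5025 -.0462 .138 -40
```

```text
n 2 from [ 0.4984 -0.0448  0.2189] rot left [-0.53  0.29  0.  ] d [  4.1  -1.4 -80.9] F [-1.   0.1  0.3] T [-0.   -0.02  0.01] w 64.9 q [-0.09  0.26 -0.01  1.32  0.    2.18] t 10.5
[1.0, 2.4, 40.4, -0.26, 0.14, 0.0]
[0.9, 2.2, 40.4, -0.26, 0.14, 0.0]
```

Request:
{"method": "jog_arm", "body": {
  "deltas": [
    [[1, 3, 20, -0.3, 0.2, 0, 65], [1, 1, 20, -0.2, 0.1, 0, 65], [0, 0, 14, 0, 0, 0, 65], [0, 0, 0, 0, 0, 0, 65]]
  ]
}}

```text
clock: 10.9
eef_pos: [0.5004, -0.0455, 0.1608]
tool_rot: [0.906, 0.423, -0.002, -0.002]
ft_force: [-1.3, 0.2, 0.5]
grip_width: 0.0651
```

```bash
python3 plan.py .5025 -.0462 .139 -40
```

```text
n 1 from [ 0.5004 -0.0455  0.1608] rot left [-0.31  0.1   0.01] d [  2.1  -0.7 -21.8] F [-1.3  0.2  0.5] T [-0.02  0.05 -0.03] w 65.1 q [-0.09  0.29 -0.11  1.17  0.    2.18] t 10.9
[0.8, 2.2, 21.8, -0.31, 0.1, 0.01]
```

Request:
{"method": "jog_arm", "body": {
  "deltas": [
    [[1, 2, 12, -0.3, 0, 0, 60], [0, 0.5, 9, 0, 0, 0, 56], [0, 0, 0, 0, 0, 0, 54]]
  ]
}}

```text
clock: 11.2
eef_pos: [0.5027, -0.0465, 0.14]
tool_rot: [0.906, 0.422, -0.001, -0.0]
ft_force: [-0.3, -0.6, -0.6]
grip_width: 0.0538
```

Request:
{"method": "jog_arm", "body": {
  "deltas": [
    [[0, 0, 0, 0, 0, 0, 52], [0, 0, 0, 0, 0, 0, 51]]
  ]
}}

```text
clock: 11.4
eef_pos: [0.5032, -0.0466, 0.141]
tool_rot: [0.906, 0.422, -0.0, 0.0]
ft_force: [0.3, -0.1, -0.1]
grip_width: 0.0512
```

```bash
python3 plan.py .5025 -.0462 .139 -40;python3 - <<'E'
from h import *
b=camera('side')
save('o10',b,(235,175,285,225),12)
E
```

```text
n 1 from [ 0.5032 -0.0466  0.141 ] rot left [-0.    0.05 -0.02] d [-0.7  0.4 -2. ] F [ 0.3 -0.1 -0.1] T [-0.01 -0.03 -0.01] w 51.2 q [-0.09  0.31 -0.14  1.12 -0.    2.18] t 11.4
[-0.1, -0.8, 2.0, -0.0, 0.05, -0.02]
```

View pics/o10.png

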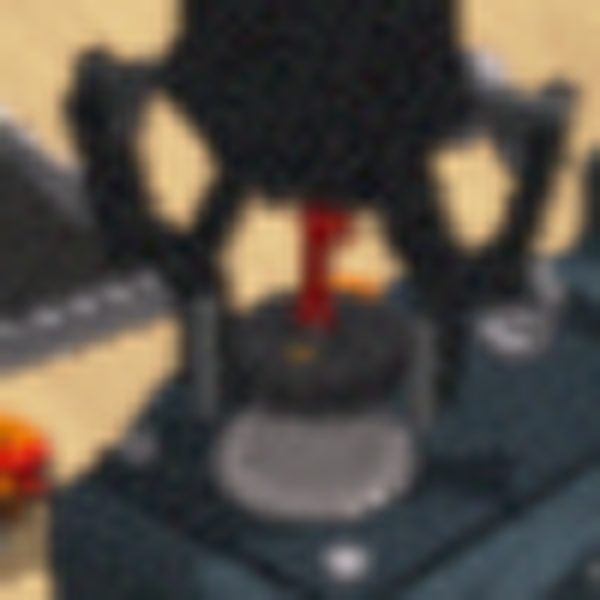

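The crown at side (261,204) is centred between the pads, and the upright tab is clear of the gripper body. I'll close in small steps.

Request:
{"method": "jog_arm", "body": {
  "deltas": [
    [[0, 0, 0, 0, 0, 0, 49.5], [0, 0, 0, 0, 0, 0, 48.5]]
  ]
}}

```text
clock: 11.65
eef_pos: [0.5029, -0.0463, 0.1417]
tool_rot: [0.906, 0.423, -0.0, -0.0]
ft_force: [-0.7, 1.0, -1.1]
grip_width: 0.0486
```

Request:
{"method": "jog_arm", "body": {
  "deltas": [
    [[0, 0, 0, 0, 0, 0, 47.8]]
  ]
}}

```text
clock: 11.75
eef_pos: [0.5026, -0.0461, 0.1418]
tool_rot: [0.906, 0.423, -0.0, -0.0]
ft_force: [-0.6, 0.7, -1.2]
grip_width: 0.0476
```

Request:
{"method": "jog_arm", "body": {
  "deltas": [
    [[0, 0, 0, 0, 0, 0, 47]]
  ]
}}

```text
clock: 11.85
eef_pos: [0.5026, -0.046, 0.1419]
tool_rot: [0.906, 0.423, -0.0, -0.0]
ft_force: [-0.3, 0.1, -0.9]
grip_width: 0.0475
```

```bash
python3 plan.py .5025 -.0462 .139 -40
```

```text
n 1 from [ 0.5026 -0.046   0.1419] rot left [-0.05  0.02  0.01] d [-0.1 -0.2 -2.9] F [-0.3  0.1 -0.9] T [0.09 0.14 0.03] w 47.5 q [-0.09  0.31 -0.14  1.12  0.    2.18] t 11.85
[-0.2, 0.0, 2.9, -0.05, 0.02, 0.01]
```

Request:
{"method": "jog_arm", "body": {
  "deltas": [
    [[0, 0, 0, 0, 0, 0, 44], [0, 0, 0, 0, 0, 0, 44], [0, 0, 0, 0, 0, -3, 44], [0, 0, 0, 0, 0, -3, 44]]
  ]
}}

```text
clock: 12.25
eef_pos: [0.5028, -0.0466, 0.1422]
tool_rot: [0.882, 0.471, -0.0, 0.0]
ft_force: [-1.7, 1.0, -0.2]
grip_width: 0.0464
```

```bash
cat > st.py <<'E'
from h import *
from scipy.spatial.transform import Rotation as R
o=get_obs(); M=R.from_quat(o['tool_rot']).as_matrix(); p=o['eef_pos']
print('p',np.round(p*1000,1),'yaw y',round(np.degrees(np.arctan2(M[1,1],M[0,1])),1),'tilt tool',np.round(np.degrees(M.T@np.cross(M[:,2],[0,0,-1])),2),'F',np.round(o['ft_force'],1),'Ftool',np.round(M.T@o['ft_force'],1),'T',np.round(o['ft_torque'],3),'w',round(o['grip_width']*1e3,2),'q6',round(o['joint_pos'][5],2),'t',o['clock'])
E
python3 st.py
```

```text
p [502.8 -46.6 142.2] yaw y -33.8 tilt tool [0.01 0.05 0.  ] F [-1.7  1.  -0.2] Ftool [-0.1 -1.9  0.2] T [ 0.066  0.281 -0.113] w 46.39 q6 2.07 t 12.25
```

Request:
{"method": "jog_arm", "body": {
  "deltas": [
    [[0, 0, -0.1, 0, 0, -4, 44], [0, 0, -0.1, 0, 0, -4, 44], [0, 0, 0, 0, 0, -4, 44]]
  ]
}}

```text
clock: 12.55
eef_pos: [0.5027, -0.0471, 0.1424]
tool_rot: [0.826, 0.563, -0.001, 0.001]
ft_force: [-1.3, 0.9, 1.1]
grip_width: 0.0461
```

```bash
python3 st.py
```

```text
p [502.7 -47.1 142.4] yaw y -21.4 tilt tool [0.01 0.1  0.  ] F [-1.3  0.9  1.1] Ftool [ 0.3 -1.5 -1.1] T [ 0.083  0.304 -0.067] w 46.11 q6 1.85 t 12.55
```

Request:
{"method": "jog_arm", "body": {
  "deltas": [
    [[0, 0, -0.1, 0, 0, -5, 44], [0, 0, -0.1, 0, 0, -5, 44], [0, 0, 0, 0, 0, -5, 44], [0, 0, -0.1, 0, 0, -5, 44]]
  ]
}}

```text
clock: 12.95
eef_pos: [0.5029, -0.0473, 0.1426]
tool_rot: [0.711, 0.703, -0.001, 0.0]
ft_force: [-0.7, 1.4, -0.5]
grip_width: 0.0467
```

```bash
python3 st.py
```

```text
p [502.9 -47.3 142.6] yaw y -0.6 tilt tool [-0.02  0.09  0.  ] F [-0.7  1.4 -0.5] Ftool [ 1.4 -0.8  0.5] T [ 0.162  0.231 -0.095] w 46.68 q6 1.49 t 12.95
```

Request:
{"method": "jog_arm", "body": {
  "deltas": [
    [[0, 0, -0.1, 0, 0, -5, 44], [0, 0, -0.1, 0, 0, -5, 44], [0, 0, -0.1, 0, 0, -5, 44], [0, 0, -0.1, 0, 0, -5, 44]]
  ]
}}

```text
clock: 13.35
eef_pos: [0.503, -0.0472, 0.1429]
tool_rot: [0.572, 0.82, -0.001, 0.0]
ft_force: [-0.8, 1.2, -0.1]
grip_width: 0.0461
```

```bash
python3 st.py
```

```text
p [503.  -47.2 142.9] yaw y 20.2 tilt tool [-0.04  0.05  0.  ] F [-0.8  1.2 -0.1] Ftool [ 1.4 -0.3  0.1] T [ 0.165  0.194 -0.047] w 46.06 q6 1.13 t 13.35
```

Request:
{"method": "jog_arm", "body": {
  "deltas": [
    [[0, 0, -0.1, 0, 0, -5, 44], [0, 0, -0.1, 0, 0, -5, 44], [0, 0, 0, 0, 0, -3, 44]]
  ]
}}

```text
clock: 13.65
eef_pos: [0.5031, -0.0472, 0.143]
tool_rot: [0.472, 0.882, -0.0, 0.0]
ft_force: [-0.9, 1.0, 0.7]
grip_width: 0.0466
```

```bash
python3 st.py
```

```text
p [503.1 -47.2 143. ] yaw y 33.7 tilt tool [-0.03  0.03  0.  ] F [-0.9  1.   0.7] Ftool [ 1.3 -0.2 -0.7] T [ 0.207  0.29  -0.035] w 46.62 q6 0.89 t 13.65
```

Request:
{"method": "jog_arm", "body": {
  "deltas": [
    [[0, 0, -0.1, 0, 0, -2.5, 44], [0, 0, 0, 0, 0, -2.5, 44]]
  ]
}}

```text
clock: 13.85
eef_pos: [0.5031, -0.0472, 0.1431]
tool_rot: [0.431, 0.902, -0.0, 0.0]
ft_force: [0.0, 0.2, -0.3]
grip_width: 0.0462
```

```bash
python3 st.py
```

```text
p [503.1 -47.2 143.1] yaw y 38.9 tilt tool [-0.03  0.02  0.  ] F [ 0.   0.2 -0.3] Ftool [0.1 0.1 0.3] T [ 0.182  0.191 -0.095] w 46.21 q6 0.8 t 13.85
```

Request:
{"method": "jog_arm", "body": {
  "deltas": [
    [[0, 0, -0.1, 0, 0, -2.5, 44], [0, 0, 0, 0, 0, -2.5, 44]]
  ]
}}

```text
clock: 14.05
eef_pos: [0.5032, -0.0471, 0.1431]
tool_rot: [0.39, 0.921, -0.0, -0.0]
ft_force: [-2.0, 0.9, 1.0]
grip_width: 0.0461
```

```bash
python3 st.py
```

```text
p [503.2 -47.1 143.1] yaw y 44.1 tilt tool [-0.02  0.    0.  ] F [-2.   0.9  1. ] Ftool [ 2.  -0.8 -1. ] T [ 0.137  0.306 -0.072] w 46.12 q6 0.71 t 14.05
```

Request:
{"method": "jog_arm", "body": {
  "deltas": [
    [[0, 0, -0.1, 0, 0, -2.5, 44], [0, 0, 0, 0, 0, -2.5, 44]]
  ]
}}

```text
clock: 14.25
eef_pos: [0.5032, -0.0471, 0.1432]
tool_rot: [0.347, 0.938, -0.0, -0.0]
ft_force: [-2.3, 0.3, 0.7]
grip_width: 0.0459
```

```bash
python3 st.py
```

```text
p [503.2 -47.1 143.2] yaw y 49.3 tilt tool [-0.02 -0.01  0.  ] F [-2.3  0.3  0.7] Ftool [ 1.9 -1.3 -0.7] T [ 0.174  0.27  -0.072] w 45.9 q6 0.62 t 14.25
```

Request:
{"method": "jog_arm", "body": {
  "deltas": [
    [[0, 0, -0.1, 0, 0, -2.5, 44], [0, 0, 0, 0, 0, -2.5, 44]]
  ]
}}

```text
clock: 14.45
eef_pos: [0.5033, -0.0471, 0.1433]
tool_rot: [0.305, 0.953, -0.0, -0.0]
ft_force: [-2.1, 1.0, 1.0]
grip_width: 0.0465
```

```bash
python3 st.py
```

```text
p [503.3 -47.1 143.3] yaw y 54.5 tilt tool [-0.01 -0.01  0.  ] F [-2.1  1.   1. ] Ftool [ 2.3 -0.4 -1. ] T [ 0.136  0.351 -0.031] w 46.47 q6 0.53 t 14.45
```

Request:
{"method": "jog_arm", "body": {
  "deltas": [
    [[0, 0, -0.1, 0, 0, -2.5, 44], [0, 0, 0, 0, 0, -2.5, 44]]
  ]
}}

```text
clock: 14.65
eef_pos: [0.5032, -0.047, 0.1434]
tool_rot: [0.261, 0.965, 0.0, -0.0]
ft_force: [-0.8, 1.5, 1.1]
grip_width: 0.0459
```

```bash
python3 st.py
```

```text
p [503.2 -47.  143.4] yaw y 59.7 tilt tool [-0.   -0.02  0.  ] F [-0.8  1.5  1.1] Ftool [ 1.4  0.9 -1.1] T [ 0.185  0.254 -0.038] w 45.92 q6 0.43 t 14.65
```

Request:
{"method": "jog_arm", "body": {
  "deltas": [
    [[0, 0, -0.1, 0, 0, -2.5, 44], [0, 0, 0, 0, 0, -2.5, 44]]
  ]
}}

```text
clock: 14.85
eef_pos: [0.5033, -0.047, 0.1434]
tool_rot: [0.217, 0.976, 0.0, -0.0]
ft_force: [-1.7, 1.4, 2.0]
grip_width: 0.0463
```

```bash
python3 st.py; python3 tab.py|head -1
```

```text
p [503.3 -47.  143.4] yaw y 65.0 tilt tool [ 0.01 -0.03  0.  ] F [-1.7  1.4  2. ] Ftool [ 2.1  0.5 -2. ] T [ 0.249  0.279 -0.042] w 46.27 q6 0.34 t 14.85
red rows {}
```

Request:
{"method": "jog_arm", "body": {
  "deltas": [
    [[0, 0, -0.1, 0, 0, -2.5, 44], [0, 0, -0.1, 0, 0, -2.5, 44]]
  ]
}}

```text
clock: 15.1
eef_pos: [0.5032, -0.0469, 0.1434]
tool_rot: [0.173, 0.985, 0.0, -0.0]
ft_force: [-1.0, 1.1, 0.6]
grip_width: 0.0464
```

```bash
python3 st.py
```

```text
p [503.2 -46.9 143.4] yaw y 70.1 tilt tool [ 0.02 -0.04  0.  ] F [-1.   1.1  0.6] Ftool [ 1.3  0.7 -0.6] T [ 0.203  0.162 -0.077] w 46.44 q6 0.25 t 15.1
```

Request:
{"method": "jog_arm", "body": {
  "deltas": [
    [[0, 0, -0.1, 0, 0, -2.5, 44], [0, 0, -0.1, 0, 0, -2.5, 44]]
  ]
}}

```text
clock: 15.3
eef_pos: [0.5032, -0.0469, 0.1434]
tool_rot: [0.129, 0.992, 0.0, -0.0]
ft_force: [-0.2, 1.0, 0.3]
grip_width: 0.0465
```

```bash
python3 st.py
```

```text
p [503.2 -46.9 143.4] yaw y 75.2 tilt tool [ 0.03 -0.05  0.  ] F [-0.2  1.   0.3] Ftool [ 0.5  0.9 -0.3] T [ 0.195  0.22  -0.07 ] w 46.48 q6 0.16 t 15.3
```

Request:
{"method": "jog_arm", "body": {
  "deltas": [
    [[0, 0, -0.2, 0, 0, -2.5, 44], [0, 0, -0.1, 0, 0, -2.5, 44]]
  ]
}}

```text
clock: 15.5
eef_pos: [0.5033, -0.0467, 0.1434]
tool_rot: [0.085, 0.996, 0.001, -0.0]
ft_force: [-0.9, 1.4, 0.8]
grip_width: 0.046
```

```bash
python3 st.py
```

```text
p [503.3 -46.7 143.4] yaw y 80.3 tilt tool [ 0.07 -0.06  0.  ] F [-0.9  1.4  0.8] Ftool [ 1.2  1.2 -0.8] T [ 0.129  0.281 -0.431] w 46.04 q6 0.08 t 15.5
```

The moment jumped from 0.07 to 0.43 N m, so this is the stop, after about 120°. I'll back off about 5° and then lift.

Request:
{"method": "jog_arm", "body": {
  "deltas": [
    [[0, 0, 0, 0, 0, 2.5, 44], [0, 0, 0, 0, 0, 2.0, 44]]
  ]
}}

```text
clock: 15.7
eef_pos: [0.5033, -0.0467, 0.1434]
tool_rot: [0.126, 0.992, 0.001, -0.001]
ft_force: [-1.9, 0.7, -0.3]
grip_width: 0.0461
```

```bash
python3 st.py
```

```text
p [503.3 -46.7 143.4] yaw y 75.6 tilt tool [ 0.06 -0.07  0.  ] F [-1.9  0.7 -0.3] Ftool [2.  0.2 0.3] T [0.145 0.262 0.05 ] w 46.07 q6 0.16 t 15.7
```

Request:
{"method": "jog_arm", "body": {
  "deltas": [
    [[0, 0, -1, 0, 0, 0, 44], [0, 0, -1, 0, 0, 0, 44]]
  ]
}}

```text
clock: 15.9
eef_pos: [0.5032, -0.0468, 0.1446]
tool_rot: [0.126, 0.992, 0.0, -0.001]
ft_force: [0.9, 0.3, -2.8]
grip_width: 0.0463
```

```bash
python3 st.py
```

```text
p [503.2 -46.8 144.6] yaw y 75.6 tilt tool [ 0.04 -0.12  0.  ] F [ 0.9  0.3 -2.8] Ftool [-0.8  0.5  2.8] T [ 0.049 -0.023 -0.017] w 46.28 q6 0.16 t 15.9
```

Only the cap's weight shows (2.8 N), so it is free. I'll lift on.

Request:
{"method": "jog_arm", "body": {
  "deltas": [
    [[0, 0, -2, 0, 0, 0, 44], [0, 0, -2, 0, 0, 0, 44], [0, 0, 0, 0, 0, 0, 44]]
  ]
}}

```text
clock: 16.2
eef_pos: [0.5031, -0.047, 0.1483]
tool_rot: [0.126, 0.992, 0.0, -0.001]
ft_force: [-0.2, 1.4, -2.9]
grip_width: 0.046
```

```bash
python3 st.py
```

```text
p [503.1 -47.  148.3] yaw y 75.6 tilt tool [ 0.02 -0.17  0.  ] F [-0.2  1.4 -2.9] Ftool [0.5 1.3 2.9] T [ 0.078  0.025 -0.026] w 45.99 q6 0.16 t 16.2
```

Request:
{"method": "jog_arm", "body": {
  "deltas": [
    [[0, 0, -10, 0, 0, 0, 44], [0, 0, -15, 0, 0, 0, 44], [0, 0, -20, 0, 0, 0, 44], [0, 0, -10, 0, 0, 0, 44], [0, 0, 0, 0, 0, 0, 44]]
  ]
}}

```text
clock: 16.7
eef_pos: [0.5033, -0.0474, 0.2069]
tool_rot: [0.126, 0.992, -0.0, -0.001]
ft_force: [0.5, 0.4, -3.6]
grip_width: 0.0463
```

```bash
python3 st.py; python3 plan.py .531 .285 .2 90 11
```

```text
p [503.3 -47.4 206.9] yaw y 75.6 tilt tool [-0.04 -0.14  0.  ] F [ 0.5  0.4 -3.6] Ftool [-0.4  0.5  3.6] T [ 0.018 -0.034 -0.016] w 46.26 q6 0.16 t 16.7
n 11 from [ 0.5033 -0.0474  0.2069] rot left [ -0.02  -0.15 -14.43] d [ 27.7 332.4  -6.9] F [ 0.5  0.4 -3.6] T [ 0.02 -0.03 -0.02] w 46.3 q [-0.09  0.27 -0.03  1.28 -0.    0.16] t 16.7
[5.1, 29.9, 0.6, -0.0, -0.01, -1.31]
[4.4, 30.0, 0.6, -0.0, -0.01, -1.31]
[3.7, 30.1, 0.6, -0.0, -0.01, -1.31]
[3.0, 30.2, 0.6, -0.0, -0.01, -1.31]
[2.3, 30.2, 0.6, -0.0, -0.01, -1.31]
[1.6, 30.3, 0.6, -0.0, -0.01, -1.31]
[0.9, 30.3, 0.6, -0.0, -0.01, -1.31]
[0.3, 30.3, 0.6, -0.0, -0.01, -1.31]
[-0.4, 30.3, 0.6, -0.0, -0.01, -1.31]
[-1.1, 30.3, 0.6, -0.0, -0.01, -1.31]
[-1.8, 30.3, 0.6, -0.0, -0.01, -1.31]
```

Request:
{"method": "jog_arm", "body": {
  "deltas": [
    [[5, 20, 0, 0, 0, -1.3, 44], [4, 30, 0.6, 0, 0, -1.3, 44], [4, 30, 0.6, 0, 0, -1.3, 44], [3, 30, 0.6, 0, 0, -1.3, 44], [2, 30, 0.6, 0, 0, -1.3, 44]]
  ]
}}

```text
clock: 17.2
eef_pos: [0.514, 0.0933, 0.2027]
tool_rot: [0.072, 0.997, -0.001, -0.001]
ft_force: [0.0, -1.1, -2.9]
grip_width: 0.0464
```

Request:
{"method": "jog_arm", "body": {
  "deltas": [
    [[2, 30, 0.6, 0, 0, -1.3, 44], [1, 30, 0.6, 0, 0, -1.3, 44], [0, 30, 0.6, 0, 0, -1.3, 44], [0, 30, 0.6, 0, 0, -1.3, 44], [-1, 30, 0.6, 0, 0, -1.3, 44]]
  ]
}}

```text
clock: 17.7
eef_pos: [0.5246, 0.2483, 0.195]
tool_rot: [0.013, 1.0, -0.003, -0.004]
ft_force: [0.8, -0.2, -3.0]
grip_width: 0.0462
```

```bash
python3 st.py; python3 plan.py .531 .285 .1 90 3
```

```text
p [524.6 248.3 195. ] yaw y 88.6 tilt tool [-0.3  -0.44  0.  ] F [ 0.8 -0.2 -3. ] Ftool [-0.9 -0.1  3. ] T [ 0.007 -0.045 -0.041] w 46.24 q6 0.47 t 17.7
n 3 from [0.5246 0.2483 0.195 ] rot left [-0.3  -0.45 -1.44] d [  6.4  36.7 -95. ] F [ 0.8 -0.2 -3. ] T [ 0.01 -0.04 -0.04] w 46.2 q [ 0.44  0.42  0.17  1.33 -0.    0.47] t 17.7
[-2.1, 12.5, 31.6, -0.1, -0.15, -0.48]
[-2.1, 12.4, 31.6, -0.1, -0.15, -0.48]
[-2.1, 12.3, 31.6, -0.1, -0.15, -0.48]
```

Request:
{"method": "jog_arm", "body": {
  "deltas": [
    [[-3, 13, 20, -0.3, -0.4, -1, 44], [-2, 12, 28, 0, 0, -0.5, 44], [-2, 10, 28, 0, 0, 0, 44], [0, 0, 16, 0, 0, 0, 44], [0, 0, 0, 0, 0, 0, 44]]
  ]
}}

```text
clock: 18.2
eef_pos: [0.5307, 0.2899, 0.096]
tool_rot: [-0.005, 1.0, 0.0, -0.001]
ft_force: [-0.7, 0.4, -3.6]
grip_width: 0.0463
```

```bash
python3 st.py; python3 plan.py .531 .285 .05 90 1
python3 - <<'E'
from h import *
a=camera('top');b=camera('side')
A=cv2.resize(a[160:240,105:205],(400,320),interpolation=cv2.INTER_CUBIC)
B=cv2.resize(b[140:220,190:290],(400,320),interpolation=cv2.INTER_CUBIC)
cv2.imwrite('pics/o11.png',np.hstack([A,B])[:,:,::-1])
for n in('side','top'): print(n,proj(n,[.53,.303,.003]),proj(n,[.531,.285,.003]),[np.round(proj(n,p)).tolist() for p in([.6,.411,.018],[.604,.203,.018],[.461,.196,.018],[.456,.401,.018])])
E
```

```text
p [530.7 289.9  96. ] yaw y 90.6 tilt tool [ 0.   -0.12  0.  ] F [-0.7  0.4 -3.6] Ftool [0.7 0.4 3.6] T [-0.1    0.072  0.025] w 46.34 q6 0.49 t 18.2
n 1 from [0.5307 0.2899 0.096 ] rot left [ 0.   -0.12  0.59] d [  0.3  -4.9 -46. ] F [-0.7  0.4 -3.6] T [-0.1   0.07  0.02] w 46.3 q [0.5  0.53 0.08 1.12 0.   0.49] t 18.2
[-0.3, -4.9, 46.0, 0.0, -0.12, 0.59]
side [223.33037375 193.9142726 ] [225.43774592 195.78269608] [[226.0, 176.0], [250.0, 197.0], [219.0, 208.0], [198.0, 185.0]]
top [156.68579716 202.96972249] [162.35743902 202.5434667 ] [[122.0, 181.0], [187.0, 178.0], [189.0, 224.0], [124.0, 227.0]]
```

View pics/o11.png

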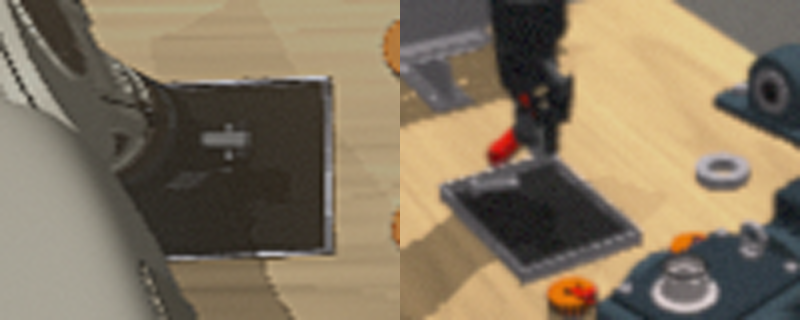

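The cap is out (the neck is open at side (262,211)) and held above the tray. The tray corners match my estimate, and the bolt lies at the far-left end at side (214,186). I'll lower the cap.

Request:
{"method": "jog_arm", "body": {
  "deltas": [
    [[0, -4, 25, 0, 0, 0.6, 44], [0, -1, 25, 0, 0, 0, 44], [0, 0, 18, 0, 0, 0, 44], [0, 0, 0, 0, 0, 0, 44]]
  ]
}}

```text
clock: 18.7
eef_pos: [0.5383, 0.2869, 0.0366]
tool_rot: [0.002, 1.0, 0.004, 0.007]
ft_force: [-1.2, -0.8, -3.6]
grip_width: 0.0463
```

```bash
python3 st.py
```

```text
p [538.3 286.9  36.6] yaw y 89.8 tilt tool [0.49 0.81 0.  ] F [-1.2 -0.8 -3.6] Ftool [ 1.2 -0.8  3.6] T [-0.049  0.048  0.02 ] w 46.25 q6 0.49 t 18.7
```

Request:
{"method": "jog_arm", "body": {
  "deltas": [
    [[6, 0, 8, 0.5, 0.8, 0, 44], [0, 0, 6, 0, 0, 0, 44], [0, 0, 4, 0, 0, 0, 44], [0, 0, 0, 0, 0, 0, 44]]
  ]
}}

```text
clock: 19.1
eef_pos: [0.5356, 0.2884, 0.0228]
tool_rot: [0.002, 1.0, 0.002, 0.003]
ft_force: [-0.2, -0.3, -3.9]
grip_width: 0.0462
```

```bash
python3 st.py
```

```text
p [535.6 288.4  22.8] yaw y 89.8 tilt tool [0.19 0.39 0.  ] F [-0.2 -0.3 -3.9] Ftool [ 0.3 -0.3  3.9] T [-0.013  0.027  0.055] w 46.19 q6 0.5 t 19.1
```

Request:
{"method": "jog_arm", "body": {
  "deltas": [
    [[0, 0, 4, 0.2, 0.4, 0, 44], [0, 0, 4, 0, 0, 0, 44], [0, 0, 2, 0, 0, 0, 44], [0, 0, 0, 0, 0, 0, 44]]
  ]
}}

```text
clock: 19.5
eef_pos: [0.5367, 0.2891, 0.0132]
tool_rot: [0.002, 1.0, 0.0, 0.001]
ft_force: [-0.7, 0.1, -3.1]
grip_width: 0.0467
```

```bash
python3 st.py
```

```text
p [536.7 289.1  13.2] yaw y 89.8 tilt tool [0.04 0.09 0.  ] F [-0.7  0.1 -3.1] Ftool [0.8 0.1 3.1] T [-0.025  0.071 -0.014] w 46.73 q6 0.5 t 19.5
```

Request:
{"method": "jog_arm", "body": {
  "deltas": [
    [[0, 0, 1.5, 0, 0, 0, 44], [0, 0, 1, 0, 0, 0, 44]]
  ]
}}

```text
clock: 19.7
eef_pos: [0.5367, 0.2891, 0.0106]
tool_rot: [0.002, 1.0, 0.0, 0.001]
ft_force: [-0.8, -0.9, -2.5]
grip_width: 0.0465
```

```bash
python3 st.py
```

```text
p [536.7 289.1  10.6] yaw y 89.8 tilt tool [0.04 0.09 0.  ] F [-0.8 -0.9 -2.5] Ftool [ 0.8 -0.9  2.5] T [0.005 0.008 0.049] w 46.5 q6 0.5 t 19.7
```

Request:
{"method": "jog_arm", "body": {
  "deltas": [
    [[0, 0, 0.8, 0, 0, 0, 44], [0, 0, 0.5, 0, 0, 0, 44]]
  ]
}}

```text
clock: 19.9
eef_pos: [0.5367, 0.289, 0.0092]
tool_rot: [0.002, 1.0, 0.0, 0.001]
ft_force: [0.2, 0.1, -3.0]
grip_width: 0.0461
```

```bash
python3 st.py
```

```text
p [536.7 289.    9.2] yaw y 89.8 tilt tool [0.04 0.09 0.  ] F [ 0.2  0.1 -3. ] Ftool [-0.2  0.1  3. ] T [-0.047  0.025 -0.048] w 46.07 q6 0.5 t 19.9
```

Request:
{"method": "jog_arm", "body": {
  "deltas": [
    [[0, 0, 0.7, 0, 0, 0, 44], [0, 0, 0.5, 0, 0, 0, 44]]
  ]
}}

```text
clock: 20.1
eef_pos: [0.5367, 0.2891, 0.008]
tool_rot: [0.002, 1.0, 0.0, 0.001]
ft_force: [0.7, 0.4, -3.0]
grip_width: 0.0464
```

```bash
python3 st.py
```

```text
p [536.7 289.1   8. ] yaw y 89.8 tilt tool [0.05 0.1  0.  ] F [ 0.7  0.4 -3. ] Ftool [-0.7  0.4  3. ] T [ 0.01  -0.008 -0.055] w 46.41 q6 0.5 t 20.1
```

Request:
{"method": "jog_arm", "body": {
  "deltas": [
    [[0, 0, 0.7, 0, 0, 0, 44]]
  ]
}}

```text
clock: 20.2
eef_pos: [0.5368, 0.2891, 0.0073]
tool_rot: [0.002, 1.0, 0.0, 0.001]
ft_force: [0.0, 0.3, -2.8]
grip_width: 0.0463
```

```bash
python3 st.py
```

```text
p [536.8 289.1   7.3] yaw y 89.8 tilt tool [0.05 0.11 0.  ] F [ 0.   0.3 -2.8] Ftool [-0.   0.3  2.8] T [-0.009  0.046 -0.049] w 46.3 q6 0.5 t 20.2
```

Request:
{"method": "jog_arm", "body": {
  "deltas": [
    [[0, 0, 0.6, 0, 0, 0, 44]]
  ]
}}

```text
clock: 20.3
eef_pos: [0.5369, 0.2891, 0.0072]
tool_rot: [0.002, 1.0, 0.0, 0.001]
ft_force: [-2.0, -1.1, 3.8]
grip_width: 0.0465
```

```bash
python3 st.py
```

```text
p [536.9 289.1   7.2] yaw y 89.8 tilt tool [0.06 0.13 0.  ] F [-2.  -1.1  3.8] Ftool [ 2.  -1.1 -3.8] T [-0.193  0.444  0.052] w 46.47 q6 0.5 t 20.3
```

Request:
{"method": "jog_arm", "body": {
  "deltas": [
    [[0, 0, 0.6, 0, 0, 0, 44]]
  ]
}}

```text
clock: 20.4
eef_pos: [0.537, 0.2891, 0.0072]
tool_rot: [0.002, 1.0, 0.001, 0.001]
ft_force: [-1.4, -1.1, 1.6]
grip_width: 0.0465
```

```bash
python3 st.py
```

```text
p [537.  289.1   7.2] yaw y 89.8 tilt tool [0.07 0.15 0.  ] F [-1.4 -1.1  1.6] Ftool [ 1.4 -1.1 -1.6] T [-0.178  0.341  0.042] w 46.47 q6 0.5 t 20.4
```

The plug is seated on the floor. I'll let go in steps and lift straight up.

Request:
{"method": "jog_arm", "body": {
  "deltas": [
    [[0, 0, 0, 0, 0, 0, 48], [0, 0, 0, 0, 0, 0, 52], [0, 0, 0, 0, 0, 0, 60], [0, 0, 0, 0, 0, 0, 64], [0, 0, 0, 0, 0, 0, 64]]
  ]
}}

```text
clock: 20.9
eef_pos: [0.5387, 0.2901, 0.0084]
tool_rot: [0.002, 1.0, 0.002, 0.003]
ft_force: [-0.1, -0.4, -0.7]
grip_width: 0.0642
```

```bash
python3 st.py
```

```text
p [538.7 290.1   8.4] yaw y 89.8 tilt tool [0.19 0.36 0.  ] F [-0.1 -0.4 -0.7] Ftool [ 0.1 -0.4  0.7] T [ 0.026 -0.027  0.033] w 64.18 q6 0.5 t 20.9
```

Request:
{"method": "jog_arm", "body": {
  "deltas": [
    [[0, 0, -6, 0, 0, 0, 64], [0, 0, -15, 0, 0, 0, 64], [0, 0, -30, 0, 0, 0, 64], [0, 0, -40, 0, 0, 0, 64], [0, 0, -40, 0, 0, 0, 64]]
  ]
}}

```text
clock: 21.4
eef_pos: [0.5333, 0.2872, 0.1369]
tool_rot: [0.002, 1.0, -0.002, -0.004]
ft_force: [0.8, 1.0, -0.6]
grip_width: 0.064
```

```bash
python3 st.py; python3 plan.py .36 .40 .25 90
```

```text
p [533.3 287.2 136.9] yaw y 89.8 tilt tool [-0.25 -0.45  0.  ] F [ 0.8  1.  -0.6] Ftool [-0.8  1.   0.6] T [ 0.001 -0.08   0.058] w 64.04 q6 0.5 t 21.4
n 6 from [0.5333 0.2872 0.1369] rot left [-0.25 -0.45 -0.22] d [-173.3  112.8  113.1] F [ 0.8  1.  -0.6] T [ 0.   -0.08  0.06] w 64.0 q [ 0.49  0.51  0.15  1.22 -0.    0.5 ] t 21.4
[29.1, 18.6, -18.7, -0.04, -0.07, -0.04]
[29.1, 18.6, -18.7, -0.04, -0.07, -0.04]
[29.0, 18.7, -18.8, -0.04, -0.07, -0.04]
[29.0, 18.7, -18.8, -0.04, -0.07, -0.04]
[28.9, 18.7, -18.8, -0.04, -0.07, -0.04]
[28.9, 18.8, -18.8, -0.04, -0.07, -0.04]
```

Next I'll move the arm aside for a clear last look.

Request:
{"method": "jog_arm", "body": {
  "deltas": [
    [[10, 8, -30, 0, 0, 0, 64], [29, 19, -25, 0, 0, 0, 64], [29, 19, -20, 0, 0, 0, 64], [29, 19, -15, 0, 0, 0, 64], [29, 19, -15, 0, 0, 0, 64]]
  ]
}}

```text
clock: 21.9
eef_pos: [0.4104, 0.3732, 0.2543]
tool_rot: [0.007, 1.0, 0.002, 0.002]
ft_force: [0.4, 0.7, 0.1]
grip_width: 0.0639
```

Request:
{"method": "jog_arm", "body": {
  "deltas": [
    [[29, 19, 0, 0, 0, 0, 64], [20, 20, 0, 0, 0, 0, 64], [0, 0, 0, 0, 0, 0, 64], [0, 0, 0, 0, 0, 0, 64]]
  ]
}}

```text
clock: 22.3
eef_pos: [0.3573, 0.4176, 0.261]
tool_rot: [0.003, 1.0, 0.006, 0.005]
ft_force: [-0.5, 0.4, 0.5]
grip_width: 0.0641
```

```bash
python3 st.py
python3 - <<'E'
from h import *
a=camera('top');b=camera('side')
A=cv2.resize(a[160:240,105:205],(400,320),interpolation=cv2.INTER_CUBIC)
B=cv2.resize(b[140:220,190:290],(400,320),interpolation=cv2.INTER_CUBIC)
cv2.imwrite('pics/o12.png',np.hstack([A,B])[:,:,::-1])
for n in('top','side'): print(n,[(round(r['conf'],2),np.round(r['at']).tolist()) for r in masks_of('cap',n)],proj(n,[.538,.289,.027]))
E
```

```text
p [357.3 417.6 261. ] yaw y 89.6 tilt tool [0.67 0.63 0.  ] F [-0.5  0.4  0.5] Ftool [ 0.5  0.4 -0.5] T [-0.024 -0.049 -0.042] w 64.09 q6 0.87 t 22.3
top [(0.73, [208.0, 169.0]), (0.65, [211.0, 215.0]), (0.62, [157.0, 198.0]), (0.54, [307.0, 141.0])] [159.21220075 199.51256256]
side [(0.77, [258.0, 282.0]), (0.67, [331.0, 236.0]), (0.64, [232.0, 217.0]), (0.43, [226.0, 193.0])] [226.19580466 190.08708004]
```

View pics/o12.png

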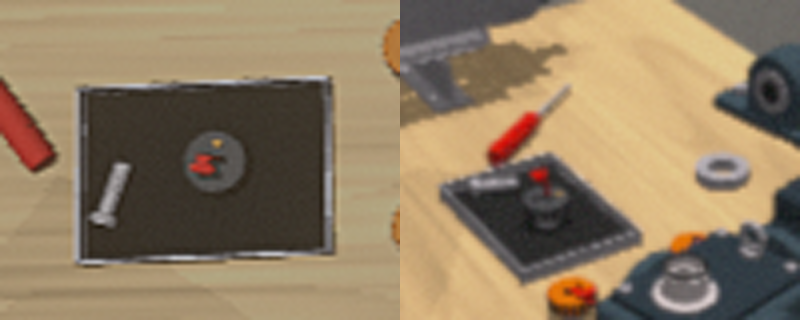

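The cap stands upright near the tray's centre at top (158,200), with the tab up, the bolt untouched at the left end, and the arm clear. I'll hand in.

```bash
python3 -c "
from workcell import *
print(job_done())"
```

```text
the job is handed in; nothing more can be done
None
```

The filler is open: the cap stands upright, plug down, near the middle of the tray floor, clear of the bolt. I handed the job in at about 22 s; no verdict was reported.

- **Vent tab:** the first pinch on the thumb bar slipped off at about 35°. I pushed the tab the rest of the way with the closed fingertips until it met its stop at about 5 N. The side picture then showed it upright.
- **Unscrewing:** I turned the cap anticlockwise about 120° at 0.03–0.11 N m. The last 5° step ran into the stop, and the moment peaked at about 0.43 N m for one reading, above the advised 0.3. I backed off about 5° straight away.
- **Lifting out:** it came out with only its own weight (about 3 N) on the wrist.
- **Placing:** I set it on the tray floor at about 4 N, let go, and moved the arm clear.

**Last checks:** the final pictures show the cap standing upright with its tab still up. The bolt in the tray was in its place, the neck was open, and there was no force left on the wrist. I did not measure the other things on the bench for movement, but the robot made no contact with them that I noticed.

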